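Unsnap the air-cleaner cover and bin it

ROBOT

A 6-joint arm with a two-finger parallel gripper is mounted at the origin on the work surface. World frame = base frame: x ahead of the robot, y to its left, z up, the work surface at z = 0. Lengths are in mm, angles in rad, forces in N, time in s.
With the tool pointing down it reaches from about 350 to 975 mm from the base axis. Payload 7.1 kg.
Tool frame: the origin (TCP) lies between the finger pads; the fingertips stand 17 mm ahead of it and the grasp point (between the pads) lies 2 mm behind it (tip_reach is the y of the fingertips in the tool frame, in mm); y points along the fingers, x is the direction in which the jaws open and shut, and the axes are right-handed (so a half turn about y gives the same grasp; the last joint's range is limited). The gripper opens to 88 mm and grips with 3 to 60 N. Pads are 20 mm wide; open, the fingers measure 115 mm over their backs; the gripper's body (75 mm by 178 mm) begins 61 mm behind the grasp point.
Start: joints at [-1.182, 0.423, 1.63, -0, 1.089, -0.019], TCP at [247.885, -573.723, 239.675] pointing down, gripper open.
Joint ranges: [-3, 3], [-0.9, 2.11], [0.09, 2.58], [-1.31, 4.45], [0.11, 2.69], [-2.54, 2.54]. Speed limits (rad/s): [2.39, 2.39, 3.01, 3.14, 3.14, 3.14].

INTERFACE

Orientations are given as a rotation vector (axis times angle).
In Python, from workcell import get_obs, get_image, camera_model, close_job, silhouettes, tip_of, tip_reach gives the robot as it stands. The module is installed in compiled form; this text tells all that it offers.
- The arm moves only by the tool arm_command, never from a script. Its argument "targets" is a list of rows, each a list of 4 numbers: the shift along the tool's x, y, z in mm, then the turn about the tool's y in rad. A call has 1 to 20 rows; each row shifts and turns the commanded pose from where the row before left it, along the tool's axes as they then stand; what a row does not reach is not made up. A row lasts 1/12 s, in which the tool goes at most 41.7 mm and 7.16 degrees, less where a joint would pass 70% of its speed; a pose out of reach is approached as far as the arm can. A call is refused whole if a number of a shift passes 41.7 or a number of a turn 0.125, either way. A call with a gripper value outside its range is refused whole. "gripper" is the opening in per cent of the stroke, from 0 (shut) to 100 (fully open), set as the call begins (left out, the last holds). The fingers move at their own pace and stop on an object; the grip force is fixed at half the most. Time passes only in rows, so rows that do not move let the fingers close. It gives the time, the measured TCP pose, the force and the opening at its end, in the units of the state.
- get_obs(): the state, without advancing time (a new reading comes with each control period).
- get_image(name): name is "side" or "top" or "wrist"; returns the picture (480x640x3 uint8, blue, green, red); there is no depth.
- camera_model(name): a dict with "mtx" (3x3 intrinsics, pixels), "position" and "orientation" of the camera in the world. Camera axes: x right, y up, looking along -z (the intrinsics and any distortion apply to the point x, -y, -z); pixel columns grow to the right and rows downward; lengths in mm; the calibration is good to about 2 mm. A picture is of the moment at which its call begins: read the wrist's pose just before it. camera_model takes no time and is no camera call; for the wrist camera it gives the pose at the moment of the call.
- close_job(): hands the job in, once; it reports no verdict.
Trained networks look in the newest picture that a camera, given by its name, has taken for a name from the list of things; names that differ only in an ending like _2 or _b are one class to them, and where a whole thing is asked for, a point or a joint stands for the part that bears it (a point fixed in the world has none). Each returns a list of dicts, best first, with "conf" (0 to 1); they miss things now and then, are a little off and sometimes report something else, mostly with a low value. They report only what shows in the picture. A call takes as long as a camera call. They do not tell look-alikes from the thing itself.
- silhouettes(camera, thing): "pixels" (480x640 bool, what is visible of it) and "at" ([column, row] in pixels, amid what is visible of it).
- tip_of(camera, thing): "at" ([column, row] in pixels: a listed point, or the origin of a listed thing).
The state is a dict: "t": time; "qpos": joint angles; "qvel": joint speeds; "joint_torque": joint torques, N m; "ee_pos": TCP position; "orientation": TCP orientation; "ft_force": force on the tool from outside, world axes, zero at the start; "moment": the same for the moment, N m; "width": finger opening in mm.
Only numpy, scipy, OpenCV 4.12 (cv2) and the standard library are available. Lean on these libraries where they do the work, as an engineer would, in place of code of your own. Each camera call takes 0.05 s, during which the arm holds its last target. There are 200 camera calls.

TASK

Take the black snap-in cover off the mower engine's air-cleaner housing: squeeze its release tab inward against the grip rib, swing that end up about the tongue at the other end, and draw the tongue out of its slot. Set the cover down upright (rib on top) on clear counter and let go to change grip, then take it by the ends of its rib, and lay it, rib up, flat on the floor of the empty steel bin and let go. Never drop it, and leave the float, camshaft, piston, jar and plug socket where they are.

Things in the scene. Friction and masses are not known exactly. Their poses are not given: they have to be found in the camera images.
- housing: Cast aluminium air-cleaner housing, fixed: an open-topped frame 122 (x) x 80 (y) mm on a 136 x 100 x 8 mm flange, wall tops 60 mm above the counter. Origin: centre of its underside; +x points from slot end to latch end, z up. At the +x end an inward lip (x = 50 to 60, z = 53 to 60 mm) catches the tab's hook; at the -x end a round stub 30 mm thick sticks out 22 mm, its axis 28 mm up.
- housing_slot (a point): Where the middle of the tongue sits when the cover is home, in the slot under the housing's ledge: 54 mm from the housing's origin along its -x, 62 mm above the counter; axes as the housing's. The ledge is 76 mm wide, x = -62 to -51.5 mm, underside 65.5 mm and top 72.5 mm above the counter.
- cover: Loose black snap-in cover, 0.14 to 0.23 kg. Origin: middle of the plate's underside; x from tongue to tab, z up. Home, its axes match the housing's and the origin is 60 mm right above the housing's. Plate x = -50 to 50, y = -38 to 38, z = 0 to 5 mm; skirts reach 18 mm below it (x = -30 to 46.5, |y| to 32 mm): it stands level on them with the origin 18 mm up. Rib and tab on top reach z = 36 mm.
- cover_rib (a point): On the cover's grip rib, a bar 12 mm thick in x (x = 6 to 18 mm), 36 mm long in y (y = -18 to 18 mm), standing from the plate's top z = 5 mm up to z = 36 mm; the point is at x = 12, y = 0, z = 26 mm of the cover; axes as the cover's.
- cover_tongue (a point): Middle of the tongue: x = -54, y = 0, z = 2 mm of the cover. Tongue x = -58 to -50, 40 mm wide, z = 0 to 4 mm. To free the cover: with the tab held in, swing the tab end up 0.25 to 0.35 rad about the line x = -50, z = 5 mm of the cover, parallel to y (at the ledge), tongue staying in the slot; then draw it 15 mm along its own +x and lift.
- tab_face (a point): Outer face of the release tab (thumb piece 22 mm wide, 5 mm thick, standing up to z = 36 mm) at x = 49, y = 0, z = 26 mm of the cover when not pressed. Rib and tab can be pinched together from above: 43 mm over both (rib's face at x = 6 to the tab's face at x = 49), 35.5 mm when fully pressed; that pinch also holds the cover.
- release_tab (a joint): How far the spring tab is pressed inward, towards the rib (the cover's -x): 0 out, 0.0075 m fully in at its stop; about 3 N to start it, 9 N fully in; it springs back when let go. Its hook lets go of the housing's lip from about 6 mm.
- empty_bin: Open steel parts bin, empty, fixed: 130 (x) x 106 (y) x 60 mm high outside, walls and floor 3 mm, inside 124 x 100 mm. Origin: centre of its underside. The cover fits flat only with its length along the bin's x, either way round, standing on its skirts with its origin 21 mm above the counter. Too short for a finger beyond the tab.
- empty_bin_in (a point): Centre of the empty bin's inner floor, 3 mm above the counter; axes as the bin's.
- float_bin: A like bin that holds the brass float, fixed. Origin: centre of its underside.
- float: Brass twin carburettor float, about 66 x 55 x 18 mm, lying in its bin; leave alone. Origin: underside, between its two drums.
- camshaft: Steel camshaft standing on its white nylon gear, 120 mm tall, gear 64 mm across and 12 mm thick, shaft and lobes within 16 mm of the axis; leave alone. Origin: centre of its underside.
- piston: Aluminium piston standing crown up, 64 mm across, 55 mm tall; leave alone. Origin: centre of its underside.
- jar: Closed glass jar, 52 mm across, 85 mm tall; leave alone. Origin: centre of its underside.
- plug_socket: Steel spark-plug socket standing upright, 30 mm across, 65 mm tall; leave alone. Origin: centre of its underside.
Not all that is in view belongs to the job. Leave any red or turquoise look-alike of the housing alone.

How it is judged:
By the outcome, as a careful person would: the job done as asked, in the order asked, and still so for the second after the job is handed in, with the robot touching nothing.
It also fails if it takes over 54 s, if anything falls off the work surface, if the arm or the gripper's body presses on something with over 40 N, if the wrist force passes 120 N, or if a joint passes its speed limit or range.

## Working session

There is one attempt and no reset: what is moved stays moved. The work goes in short steps, Python scripts to look and compute and a tool call to move; the robot and the scene stay as the last step left them, time stands still between calls to the robot, and variables do not carry over. Pictures are saved under pics/ and viewed, about 8 in all and at most 12, crops included, and the job is handed in when it is done.

Besides the shell and the picture viewer there is one more tool, called after "Emit:" as name([rows], argument=value, ...), one row to a line, values as JSON. arm_command: Moves the arm, as the interface text tells. Its arguments: {"type":"object","properties":{"targets":{"type":"array","items":{"type":"array","items":{"type":"number"}}},"gripper":{"type":"number"}},"required":["targets"]}

```bash
mkdir -p pics
cat > h.py <<'E'
import numpy as np, cv2
from scipy.spatial.transform import Rotation as R
from workcell import *
def rot(o):
    o=np.array(o,float)
    if o.shape==(3,3): return o
    return R.from_rotvec(o).as_matrix() if o.size==3 else R.from_quat(o).as_matrix()
def ray(cam,px,m=None):
    m=m or camera_model(cam); K=np.array(m['mtx']); d=m.get('distortion')
    p=cv2.undistortPoints(np.array([[px]],float),K,None if d is None else np.array(d,float))[0,0]
    v=rot(m['orientation'])@np.array([p[0],-p[1],-1]); return np.array(m['position'],float),v
def onz(cam,px,z,m=None):
    c,v=ray(cam,px,m); return c+v*(z-c[2])/v[2]
def proj(cam,P,m=None):
    m=m or camera_model(cam); q=rot(m['orientation']).T@(np.array(P,float)-m['position']); q=np.array([q[0],-q[1],-q[2]])
    d=m.get('distortion'); return cv2.projectPoints(q[None],np.zeros(3),np.zeros(3),np.array(m['mtx']),None if d is None else np.array(d,float))[0][0,0]
E
python3 - <<'E'
from h import *
np.set_printoptions(precision=1,suppress=True)
print(get_obs()); 
for c in ('side','top','wrist'):
    print(c,camera_model(c)); cv2.imwrite(f'pics/{c}0.png',get_image(c))
things={'housing':0,'housing_slot':62,'cover':60,'cover_rib':86,'cover_tongue':62,'tab_face':86,'empty_bin':0,'empty_bin_in':3,'float_bin':0,'float':3,'camshaft':0,'piston':0,'jar':0,'plug_socket':0}
for c in ('top','side'):
  for t,z in things.items():
    for d in tip_of(c,t)[:4]: print(c,t,round(d['conf'],2),np.array(d['at']),onz(c,d['at'],z)[:2])
print(tip_reach)
E
```

```text
{'t': 0.0, 'qpos': array([-1.2,  0.4,  1.6,  0. ,  1.1, -0. ]), 'qvel': array([-0.,  0.,  0.,  0., -0., -0.]), 'joint_torque': array([ -0. , -54.5, -27.4,   0.1,   0. ,  -0. ]), 'ee_pos': array([ 247.7, -573.2,  238.9]), 'orientation': array([-1.4,  0.9, -0.9]), 'ft_force': array([-0.1, -1.3,  0.4]), 'moment': array([ 0.,  0., -0.]), 'width': 87.73995728573489}
side {'mtx': array([[594.6,   0. , 323.9],
       [  0. , 594.6, 250.6],
       [  0. ,   0. ,   1. ]]), 'position': array([ 44.2, 931.6, 861.2]), 'orientation': array([ 0.3, -1.2, -2.5])}
top {'mtx': array([[496.2,   0. , 326.6],
       [  0. , 496.2, 236.3],
       [  0. ,   0. ,   1. ]]), 'position': array([ 321.4,    6.6, 1028.6]), 'orientation': array([ 0.1, -0.1, -1.6])}
wrist {'mtx': array([[417.7,   0. , 327. ],
       [  0. , 417.7, 237.3],
       [  0. ,   0. ,   1. ]]), 'position': array([ 310.1, -546.5,  383.7]), 'orientation': array([-0.2,  0.1, -1.2])}
top housing 0.93 [371.3 298.7] [377.1 -88.3]
top housing 0.93 [200.1 337.2] [296.1 259.9]
top housing_slot 0.83 [205.8 362.4] [251.  231.3]
top housing_slot 0.8 [3
[... 1272 characters left out ...]
242.6] [622.3  27. ]
side cover_rib 0.56 [376.2 205.4] [ 455.8 -214.1]
side cover_tongue 0.83 [294.9 254.4] [560.4  12. ]
side cover_tongue 0.69 [270.9 252.5] [612.6  27.8]
side tab_face 0.5 [246.2 240.2] [668.3  37.6]
side empty_bin 0.87 [377.  202.7] [ 504.4 -354.7]
side empty_bin_in 0.75 [377.5 204.9] [ 497.6 -340.5]
side empty_bin_in 0.7 [227.6 392.1] [519.  364.7]
side float_bin 0.59 [224. 388.] [531.9 357.4]
side float_bin 0.19 [321.1 320.4] [445.5 120.5]
side float 0.89 [228.3 387.8] [523.2 355.7]
side camshaft 0.66 [322.7 319.4] [443.8 116.4]
side piston 0.58 [202.8 312.9] [684.6 203.5]
side jar 0.94 [294.1 211.6] [ 688.7 -224.8]
side plug_socket 0.93 [287.7 330.9] [494.5 176.7]
17.0
```

View pics/top0.png

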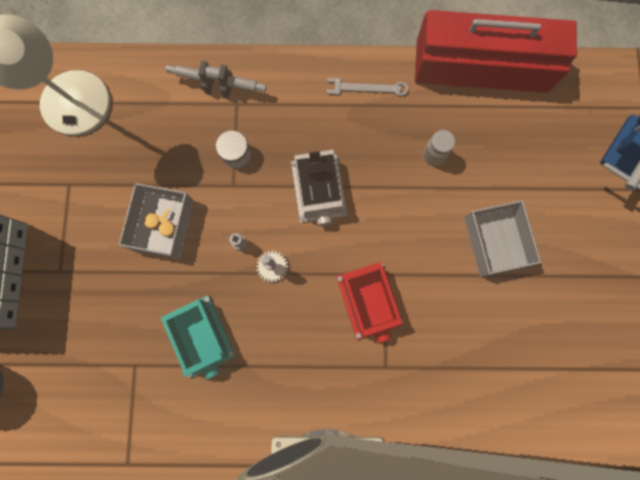

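View pics/side0.png

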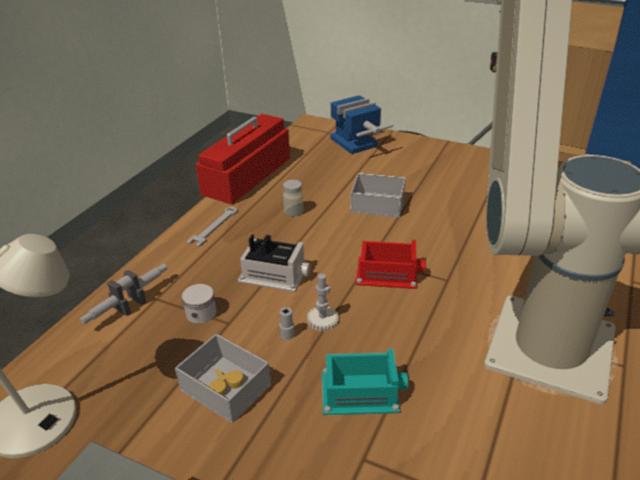

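The top view shows three look-alikes: the grey housing with the black cover at (318,185), a red one at (371,300) and a turquoise one at (198,337). I choose the grey one. The empty bin is at (503,240) and the bin with the float at (157,222). The side view agrees, with the grey housing and black cover at (273,262) and the empty bin at (379,195).

Run:
```python
from h import *
np.set_printoptions(precision=3,suppress=True)
o=get_obs(); T=rot(o['orientation']); print(o['t'],o['ee_pos']);print(T); m=camera_model('wrist'); print('cam in tool',T.T@(m['position']-o['ee_pos'])); print('cam axes in tool\n',T.T@rot(m['orientation']))
def est(name,pts):
    for cam in ('top','side'):
        pass
# bin rim: silhouette rect at top
for t in ('empty_bin','housing','cover'):
    for d in silhouettes('top',t)[:4]:
        c,_=cv2.findContours(d['pixels'].astype(np.uint8),cv2.RETR_EXTERNAL,cv2.CHAIN_APPROX_NONE); c=max(c,key=cv2.contourArea)
        w=np.array([onz('top',p[0],60)[:2] for p in c],np.float32); print(t,d['conf'],d['at'],cv2.minAreaRect(w))
# delta to waypoints in tool axes
for P in ([500,-345,300],[560,15,300]): print(T.T@(np.array(P)-o['ee_pos']))
im=get_image('top'); cv2.imwrite('pics/crop1.png',cv2.resize(im[130:250,260:400],None,fx=5,fy=5,interpolation=cv2.INTER_CUBIC))
```

```text
1.55 [ 247.887 -573.733  239.676]
[[ 0.397 -0.     0.918]
 [-0.918 -0.     0.397]
 [ 0.    -1.    -0.   ]]
cam in tool [  -0.047 -144.712   67.929]
cam axes in tool
 [[ 1.    -0.     0.   ]
 [ 0.     0.252 -0.968]
 [ 0.     0.968  0.252]]
empty_bin 0.58 [503.6, 235.1] ((496.37225341796875, -341.2283935546875), (129.70791625976562, 126.6253662109375), 13.256403923034668)
empty_bin 0.53 [318.0, 210.6] ((588.8938598632812, 21.926189422607422), (141.41683959960938, 94.41425323486328), 9.6065034866333)
housing 0.97 [321.4, 207.4] ((594.7191772460938, 22.966354370117188), (152.5960693359375, 94.01493835449219), 9.79854965209961)
housing 0.91 [198.0, 341.2] ((292.74359130859375, 248.26416015625), (144.0030059814453, 103.89807891845703), 26.68364715576172)
housing 0.59 [368.4, 303.2] ((362.93194580078125, -81.4695053100586), (145.99240112304688, 96.63704681396484), 18.489233016967773)
housing 0.3 [158.0, 212.9] ((525.3563842773438, 344.2851257324219), (127.51068878173828, 134.0327911376953), 79.2701416015625)
cover 0.92 [318.2, 178.1] ((617.4622192382812, 24.747827529907227), (110.63785552978516, 76.35735321044922), 9.457825660705566)
[-109.974  -60.336  322.155]
[-416.647  -60.351  520.021]
```

View pics/crop1.png

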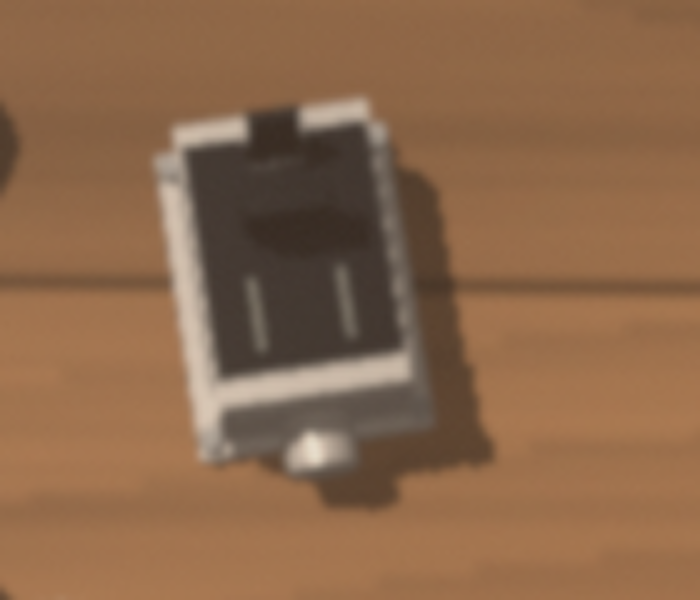

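The crop confirms the choice: a grey frame with the black cover, its tab at the far end and the round stub at the near end. I move over the empty bin first, then on to the housing.

Emit:
arm_command([
  [-12, -7, 35, 0],
  [-12, -7, 35, 0],
  [-12, -7, 35, 0],
  [-12, -7, 35, 0],
  [-12, -7, 35, 0],
  [-12, -7, 35, 0],
  [-12, -7, 35, 0],
  [-12, -7, 35, 0],
  [-14, -4, 40, 0],
  [0, 0, 0, 0],
  [0, 0, 0, 0],
], gripper=100)

```text
t: 2.67
ee_pos: [498.8, -344.9, 299.8]
orientation: [-1.376, 0.9, -0.901]
ft_force: [-1.1, 0.1, 0.4]
width: 87.8
```

Run:
```python
from h import *
np.set_printoptions(precision=2,suppress=True)
o=get_obs();m=camera_model('wrist');im=get_image('wrist');cv2.imwrite('pics/w1.png',im)
print(o['t'],o['ee_pos'])
for t,z in (('empty_bin',0),('empty_bin_in',3)):
    for d in tip_of('wrist',t)[:2]: print(t,d['conf'],d['at'],onz('wrist',d['at'],z,m)[:2])
for d in silhouettes('wrist','empty_bin')[:1]:
    c,_=cv2.findContours(d['pixels'].astype(np.uint8),cv2.RETR_EXTERNAL,cv2.CHAIN_APPROX_NONE); c=max(c,key=cv2.contourArea)
    print(cv2.approxPolyDP(c,10,True)[:,0].tolist())
    w=np.array([onz('wrist',p[0],60,m)[:2] for p in c],np.float32); print(cv2.minAreaRect(w))
```

```text
2.6667 [ 498.8  -344.93  299.81]
empty_bin 0.68 [331.7, 193.8] [ 501.13 -349.49]
empty_bin_in 0.85 [334.3, 192.9] [ 503.52 -351.42]
[[290, 124], [267, 260], [372, 280], [403, 147]]
((499.39813232421875, -350.625732421875), (130.82191467285156, 106.94087982177734), 12.535524368286133)
```

View pics/w1.png

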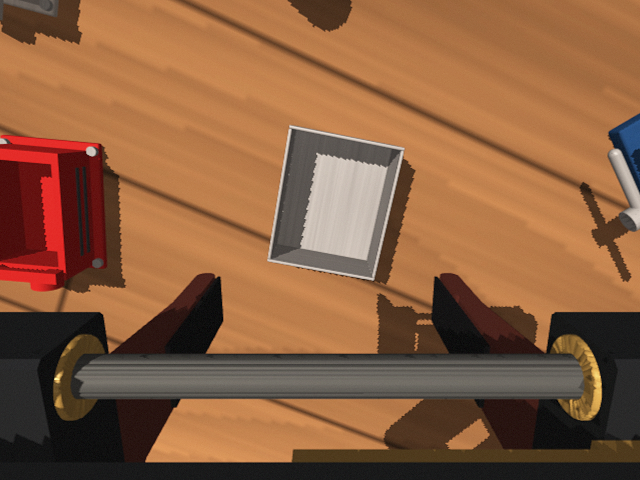

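The wrist view shows the bin empty, with rim corners at (290,124), (403,147), (372,280) and (267,260). That puts its centre at about (499,-351) and its yaw at 0.219. Next I go over the housing and turn the jaws along the cover's x.

Emit:
arm_command([
  [-30, 3, 24, 0],
  [-30, 3, 24, 0],
  [-30, 3, 24, 0],
  [-30, 3, 24, 0],
  [-30, 3, 24, 0],
  [-30, 3, 24, 0],
  [-30, 3, 24, 0],
  [-30, 3, 24, 0],
  [-30, 3, 24, 0],
  [-28, 3, 28, 0],
])

```text
t: 3.7
ee_pos: [602.7, 24.1, 269.4]
orientation: [-1.375, 0.906, -0.905]
ft_force: [0.7, -1.2, 0.0]
width: 87.7
```

Emit:
arm_command([
  [0, 0, 0, -0.122],
  [0, 0, 0, -0.122],
  [0, 0, 0, -0.122],
  [0, 0, 0, -0.122],
  [0, 0, 0, -0.122],
  [0, 0, 0, -0.122],
  [0, 0, 0, -0.122],
  [0, 0, 0, -0.122],
  [0, 0, 0, -0.122],
  [0, 0, 0, -0.122],
  [0, 0, 0, -0.122],
  [0, 0, 0, 0],
  [0, 0, 0, 0],
])

```text
t: 4.78
ee_pos: [603.0, 22.6, 269.5]
orientation: [-1.567, -0.136, 0.136]
ft_force: [-0.5, 0.1, 1.2]
width: 87.9
```

Run:
```python
from h import *
np.set_printoptions(precision=2,suppress=True)
o=get_obs();m=camera_model('wrist');im=get_image('wrist');cv2.imwrite('pics/w2.png',im)
T=rot(o['orientation']);print(o['t'],o['ee_pos'],'yaw',np.arctan2(T[1,0],T[0,0]),o['qpos'],o['ft_force'])
for t,z in (('housing',0),('housing_slot',62),('cover',60),('cover_rib',86),('cover_tongue',62),('tab_face',86)):
    for d in tip_of('wrist',t)[:2]: print(t,round(d['conf'],2),d['at'],onz('wrist',d['at'],z,m)[:2])
for t,z in (('cover',65),('housing',60)):
  for d in silhouettes('wrist',t)[:1]:
    c,_=cv2.findContours(d['pixels'].astype(np.uint8),cv2.RETR_EXTERNAL,cv2.CHAIN_APPROX_NONE); c=max(c,key=cv2.contourArea)
    w=np.array([onz('wrist',p[0],z,m)[:2] for p in c],np.float32); print(t,cv2.minAreaRect(w), cv2.approxPolyDP(c,6,True)[:,0].tolist())
```

```text
4.7833 [603.03  22.61 269.48] yaw 0.1734624698870019 [ 0.02  0.36  1.65 -0.    1.13 -0.16] [-0.46  0.06  1.16]
housing 0.65 [94.7, 261.4] [375.49 -83.54]
housing 0.47 [453.7, 18.3] [686.23 204.51]
housing_slot 0.84 [275.0, 209.2] [558.16  16.49]
cover 0.84 [339.7, 216.8] [614.05  19.16]
cover_rib 0.75 [352.8, 220.7] [623.28  23.03]
cover_tongue 0.98 [273.9, 209.3] [557.24  16.24]
tab_face 0.88 [400.4, 219.6] [660.74  30.53]
cover ((599.8593139648438, 28.266189575195312), (138.59567260742188, 92.49446868896484), 9.977917671203613) [[266, 151], [262, 187], [244, 193], [245, 218], [263, 222], [265, 257], [278, 254], [277, 168], [396, 167], [403, 220], [394, 255], [402, 255], [405, 151]]
housing ((599.3734130859375, 27.264678955078125), (141.04928588867188, 93.82022857666016), 9.966314315795898) [[266, 150], [261, 187], [246, 189], [245, 220], [263, 222], [265, 257], [278, 253], [279, 166], [396, 168], [401, 234], [392, 256], [365, 256], [403, 255], [405, 150]]
```

View pics/w2.png

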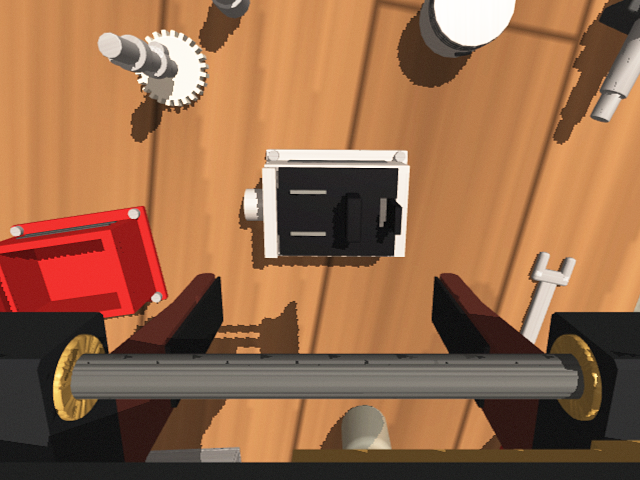

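The wrist view shows the grey housing in line with the image. The cover's plate spans about columns 278–398 and rows 168–255, the rib is at (353,220), and the tab is at (393,215). I refine the position before descending.

Run:
```python
from h import *
np.set_printoptions(precision=1,suppress=True)
o=get_obs();m=camera_model('wrist');T=rot(o['orientation'])
im=cv2.imread('pics/w2.png')
L=lambda px,z:(T.T@(onz('wrist',px,z,m)-o['ee_pos']))[[0,2]]
g=im.max(2)
for r in (175,185,240,250): 
    c=np.where(g[r,255:420]<75)[0]+255; print('row',r,c.min(),c.max())
for c0 in (295,320,335,370):
    r=np.where(g[140:270,c0]<75)[0]+140; print('col',c0,r.min(),r.max())
print('plate far/near',L((338,168),65),L((338,255.5),65)); print('left ledge edge',L((278,210),72.5),'right plate',L((398,210),65), 'wall outer right',L((406,200),60),'wall outer left top ledge',L((264.5,200),72.5))
crop=cv2.resize(im[140:265,240:415],None,fx=4.5,fy=4.5,interpolation=cv2.INTER_CUBIC)
cv2.imwrite('pics/crop2.png',crop)
# two-view triangulation hint from top camera
```

```text
row 175 278 397
row 185 279 396
row 240 280 393
row 250 280 393
col 295 160 255
col 320 160 255
col 335 168 255
col 370 168 255
plate far/near [ 8.4 36.9] [  9.  -38.8]
left ledge edge [-41.4   3. ] right plate [59.7  1.6] wall outer right [67.   9.3] wall outer left top ledge [-52.3  11.4]
```

View pics/crop2.png

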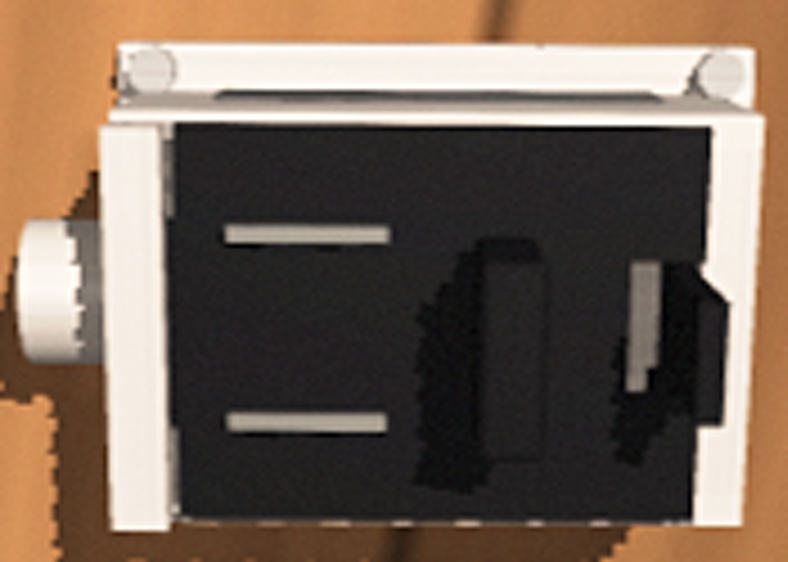

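Emit:
arm_command([
  [17, 0, 0, 0],
  [16, 0, -1, 0],
  [0, 35, 0, 0],
  [0, 35, 0, 0],
  [0, 35, 0, 0],
  [0, 30, 0, 0],
  [0, 20, 0, 0],
  [0, 13, 0, 0],
  [0, 10, 0, 0],
  [0, 0, 0, 0],
  [0, 0, 0, 0],
])

```text
t: 6.15
ee_pos: [636.3, 28.8, 92.1]
orientation: [-1.566, -0.141, 0.14]
ft_force: [1.0, 0.2, -0.3]
width: 87.8
```

Run:
```python
from h import *
im=get_image('wrist');s=get_image('side')
print({k:v for k,v in get_obs().items() if k in('t','ee_pos','ft_force','width')})
cv2.imwrite('pics/w3.png',np.vstack([im[0:480,150:500][:420],]) )
a=im[60:460,130:530]; b=cv2.resize(s[180:320,200:340],(400,400),interpolation=cv2.INTER_CUBIC)
cv2.imwrite('pics/d1.png',np.hstack([a,b]))
```

```text
{'t': 6.25, 'ee_pos': array([636.95944522,  28.80450241,  93.13471795]), 'ft_force': array([-0.0898522 ,  0.39142776,  0.85770198]), 'width': 87.75886936169482}
```

View pics/d1.png

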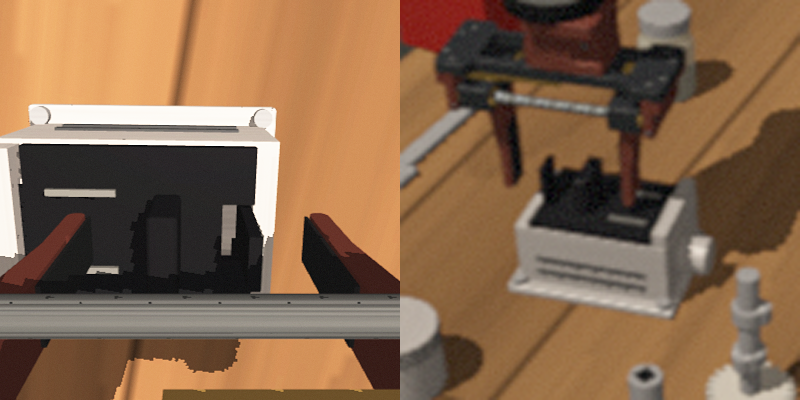

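The crop shows the fingers straddling the rib and tab with gaps of about 25 and 20 mm, as planned. I close them.

Emit:
arm_command([
  [0, 0, 0, 0],
  [0, 0, 0, 0],
  [0, 0, 0, 0],
  [0, 0, 0, 0],
  [0, 0, 0, 0],
  [0, 0, 0, 0],
  [0, 0, 0, 0],
  [0, 0, 0, 0],
], gripper=0)

```text
t: 6.92
ee_pos: [636.3, 28.8, 91.7]
orientation: [-1.566, -0.141, 0.14]
ft_force: [-0.8, 1.2, -1.0]
width: 38.2
```

Emit:
arm_command([
  [0, 0, 0, 0],
  [0, 0, 0, 0],
  [0, 0, 0, 0],
  [0, 0, 0, 0],
])

```text
t: 7.25
ee_pos: [635.6, 28.7, 91.7]
orientation: [-1.566, -0.14, 0.141]
ft_force: [-2.1, -0.9, 4.1]
width: 35.2
```

The width is 35.2 mm, so the tab is fully in, and the side force is small. I swing the cover, first half.

Emit:
arm_command([
  [-0.6, -2.2, 0, 0],
  [-0.7, -2.3, 0, 0],
  [-0.8, -2.2, 0, 0],
  [-0.8, -2.3, 0, 0],
  [-0.8, -2.2, 0, 0],
  [-0.9, -2.3, 0, 0],
  [0, 0, 0, 0],
])

```text
t: 7.83
ee_pos: [631.6, 28.1, 105.5]
orientation: [-1.566, -0.141, 0.14]
ft_force: [3.2, 1.8, -11.6]
width: 36.4
```

Run:
```python
from h import *
s=get_image('side'); w=get_image('wrist')
b=cv2.resize(s[180:320,200:340],(400,400),interpolation=cv2.INTER_CUBIC)
cv2.imwrite('pics/d2.png',np.hstack([w[60:460,130:530],b]))
```

```text
(no output)
```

View pics/d2.png

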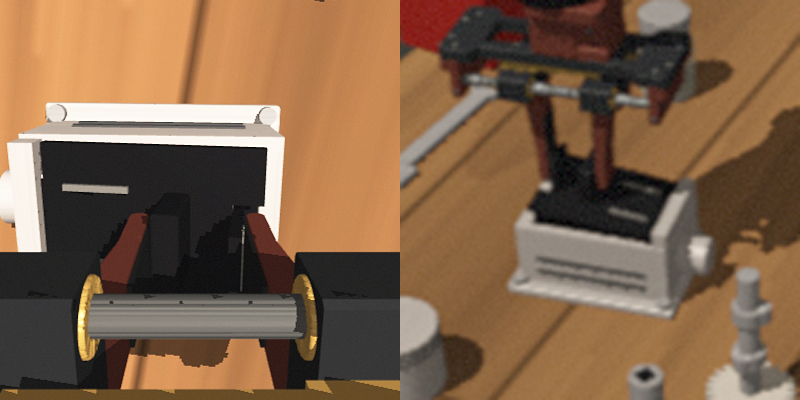

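The tab end appears to rise: its edge now overlaps the wall top. The force is modest and the grip holds, so I continue the swing.

Emit:
arm_command([
  [-0.9, -2.2, 0, 0],
  [-0.9, -2.2, 0, 0],
  [-1, -2.2, 0, 0],
  [-1.1, -2.2, 0, 0],
  [-1.1, -2.1, 0, 0],
  [-1.1, -2.1, 0, 0],
  [0, 0, 0, 0],
])

```text
t: 8.52
ee_pos: [626.1, 26.9, 118.9]
orientation: [-1.566, -0.142, 0.139]
ft_force: [5.2, 1.8, -8.6]
width: 37.7
```

Run:
```python
from h import *
np.set_printoptions(precision=1,suppress=True)
o=get_obs(); print(o['ee_pos'],o['ft_force'],o['moment'],o['width'])
s=get_image('side'); w=get_image('wrist')
b=cv2.resize(s[200:300,220:320],(400,400),interpolation=cv2.INTER_CUBIC)
cv2.imwrite('pics/d3.png',np.hstack([w[60:460,130:530],b]))
```

```text
[626.1  26.9 118.9] [ 5.2  1.8 -8.6] [ 0.5 -1.7  0. ] 37.70788340393986
```

View pics/d3.png

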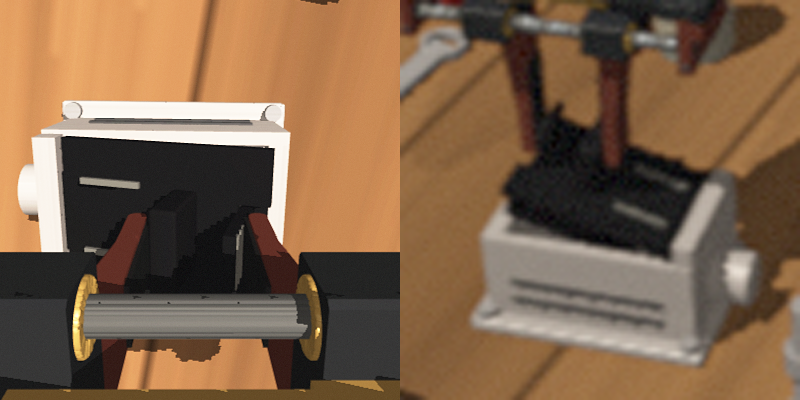

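The side view clearly shows the tab end up by about 0.3 rad, with the tongue still under the ledge. I draw the cover out along its own +x.

Emit:
arm_command([
  [1.9, -0.6, 0, 0],
  [1.9, -0.6, 0, 0],
  [1.9, -0.6, 0, 0],
  [1.9, -0.6, 0, 0],
  [1.9, -0.6, 0, 0],
  [1.9, -0.6, 0, 0],
  [1.9, -0.6, 0, 0],
  [1.9, -0.6, 0, 0],
  [0, 0, 0, 0],
])

```text
t: 9.37
ee_pos: [641.9, 29.7, 124.2]
orientation: [-1.566, -0.143, 0.138]
ft_force: [-0.5, 0.6, -2.5]
width: 38.3
```

Run:
```python
from h import *
np.set_printoptions(precision=1,suppress=True)
o=get_obs(); print(o['ee_pos'],o['ft_force'],o['moment'],o['width'])
s=get_image('side'); w=get_image('wrist')
b=cv2.resize(s[200:300,220:320],(400,400),interpolation=cv2.INTER_CUBIC)
cv2.imwrite('pics/d4.png',np.hstack([w[60:460,130:530],b]))
```

```text
[641.9  29.7 124.2] [-0.5  0.6 -2.5] [ 0.  -0.1 -0. ] 38.266847318047404
```

View pics/d4.png

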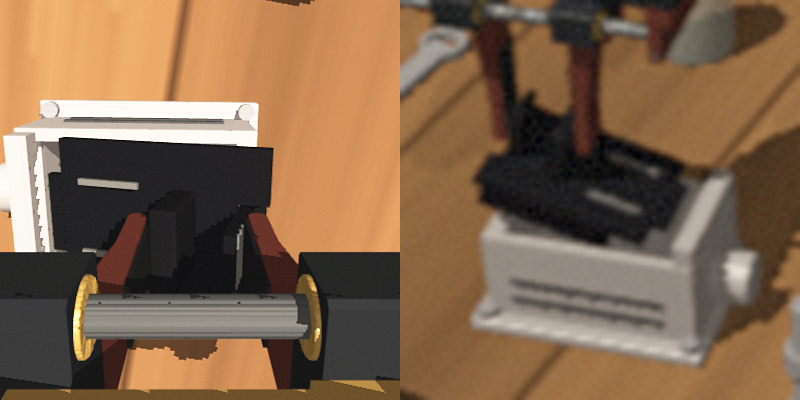

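The tongue is out: it shows at the left edge of the plate, clear of the ledge. The cover is held with about 2.5 N and no side force. I lift gently, then carry it to the clear counter near (540,-170).

Emit:
arm_command([
  [0.7, -2, 0, 0],
  [0.7, -3, 0, 0],
  [0.7, -4, 0, 0],
  [0.7, -5, 0, 0],
  [0, -8, 0, 0],
  [0, -10, 0, 0],
  [0, -10, 0, 0],
  [0, -8, 0, 0],
  [0, -5, 0, 0],
  [0, 0, 0, 0],
])

```text
t: 10.3
ee_pos: [643.9, 30.1, 179.8]
orientation: [-1.566, -0.143, 0.138]
ft_force: [-0.3, -0.1, -1.8]
width: 38.3
```

Emit:
arm_command([
  [-3, 0, -5, 0],
  [-7, 0, -10, 0],
  [-11, 0, -15, 0],
  [-15, 0, -20, 0],
  [-16, 0, -21, 0],
  [-16, 0, -21, 0],
  [-16, 0, -21, 0],
  [-16, 0, -21, 0],
  [-14, 0, -18, 0],
  [-11, 0, -14, 0],
  [-7, 0, -9, 0],
  [-3, 0, -4, 0],
  [0, 0, 0, 0],
  [0, 0, 0, 0],
])

```text
t: 11.47
ee_pos: [542.1, -170.0, 177.8]
orientation: [-1.566, -0.14, 0.14]
ft_force: [0.4, 0.7, -1.7]
width: 37.9
```

Run:
```python
from h import *
np.set_printoptions(precision=1,suppress=True)
o=get_obs(); print(o['t'],o['ee_pos'],o['ft_force'],o['moment'],o['width'])
s=get_image('side'); w=get_image('wrist')
p=proj('side',o['ee_pos']); print(p); x,y=int(p[0]),int(p[1])
b=cv2.resize(s[y-60:y+60,x-60:x+60],(400,400),interpolation=cv2.INTER_CUBIC)
cv2.imwrite('pics/d5.png',np.hstack([w[60:460,130:530],b]))
```

```text
11.4667 [ 542.1 -170.   177.8] [ 0.4  0.7 -1.7] [ 0.  -0.2 -0. ] 37.90541444752972
[336.  173.1]
```

View pics/d5.png

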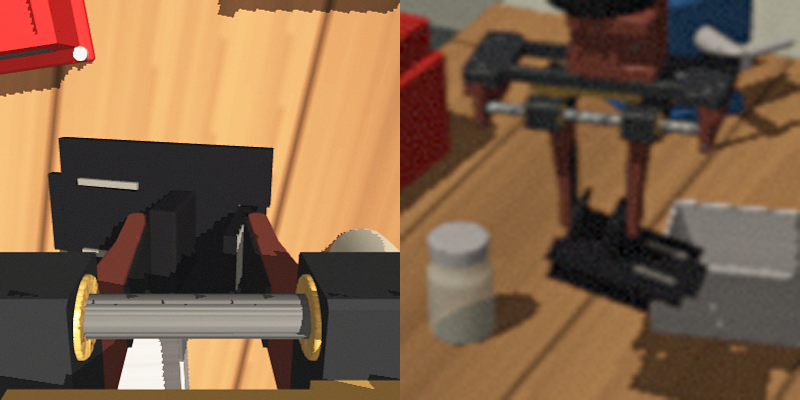

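The cover hangs tilted by about 0.3 rad with the grip steady, and the counter under it is clear. I lower it until the low skirt corner is about to touch (TCP near 69), then let it roll flat.

Emit:
arm_command([
  [0, 5, 0, 0],
  [0, 12, 0, 0],
  [0, 18, 0, 0],
  [0, 20, 0, 0],
  [0, 18, 0, 0],
  [0, 12, 0, 0],
  [0, 8, 0, 0],
  [0, 5, 0, 0],
  [0, 2, 0, 0],
  [0, 0, 0, 0],
  [0, 0, 0, 0],
])

```text
t: 12.48
ee_pos: [542.5, -170.2, 78.5]
orientation: [-1.567, -0.141, 0.14]
ft_force: [-0.1, 0.3, -1.5]
width: 38.0
```

Emit:
arm_command([
  [0, 1.5, 0, 0],
  [0, 1.5, 0, 0],
  [0, 1.5, 0, 0],
  [0, 1.5, 0, 0],
  [0, 1.5, 0, 0],
  [0, 1.5, 0, 0],
  [0, 0, 0, 0],
])

```text
t: 13.07
ee_pos: [541.8, -170.0, 68.6]
orientation: [-1.566, -0.14, 0.141]
ft_force: [0.6, -0.1, -1.9]
width: 38.0
```

Emit:
arm_command([
  [0.7, 1.2, 0, 0],
  [0.8, 1.2, 0, 0],
  [0.8, 1.2, 0, 0],
  [0.8, 1.2, 0, 0],
  [0.8, 1.2, 0, 0],
  [0, 0, 0, 0],
])

```text
t: 13.57
ee_pos: [547.1, -169.6, 63.8]
orientation: [-1.567, -0.142, 0.139]
ft_force: [0.2, 0.9, 7.9]
width: 36.5
```

Emit:
arm_command([
  [0.8, 1.2, 0, 0],
  [0.8, 1.2, 0, 0],
  [0.8, 1.2, 0, 0],
  [0.7, 1.2, 0, 0],
  [0.7, 1.2, 0, 0],
  [0, 0, 0, 0],
])

```text
t: 14.07
ee_pos: [551.5, -168.9, 58.0]
orientation: [-1.567, -0.143, 0.138]
ft_force: [1.7, 2.4, 5.8]
width: 35.9
```

Emit:
arm_command([
  [0.6, 1.2, 0, 0],
  [0.6, 1.2, 0, 0],
  [0.6, 1.2, 0, 0],
  [0.5, 1, 0, 0],
  [0, 0, 0, 0],
])

```text
t: 14.48
ee_pos: [554.4, -168.4, 53.6]
orientation: [-1.567, -0.144, 0.137]
ft_force: [3.4, 3.6, 6.4]
width: 34.8
```

Emit:
arm_command([
  [0, 1, 0, 0],
  [0, 1, 0, 0],
  [0, 1, 0, 0],
  [0, 0, 0, 0],
])

```text
t: 14.82
ee_pos: [555.5, -168.2, 51.8]
orientation: [-1.568, -0.146, 0.135]
ft_force: [3.6, 6.1, 14.6]
width: 34.5
```

Run:
```python
from h import *
np.set_printoptions(precision=1,suppress=True)
o=get_obs(); T=rot(o['orientation'])
get_image('side'); get_image('wrist'); get_image('top')
for t in ('cover_tongue','cover_rib','tab_face','cover'):
    rs=[]
    for c in ('side','top','wrist'):
        d=tip_of(c,t)
        for k in d[:2]: 
            C,v=ray(c,k['at']); print(t,c,round(k['conf'],2),np.array(k['at']), onz(c,k['at'],{'cover_tongue':20,'cover_rib':44,'tab_face':44,'cover':18}[t])[:2])
        if d and d[0]['conf']>.5: rs.append(ray(c,d[0]['at']))
    if len(rs)>1:
        A=0;b=0
        for C,v in rs:
            v=v/np.linalg.norm(v);M=np.eye(3)-np.outer(v,v);A=A+M;b=b+M@C
        print('   tri',np.linalg.solve(A,b))
```

```text
cover_tongue side 0.78 [361.2 228.9] [ 485.7 -196.1]
cover_tongue wrist 0.87 [154.6 288.2] [ 479.1 -183.1]
   tri [ 481.1 -180.    30.1]
cover_rib side 0.82 [336.2 220.2] [ 543.3 -173.5]
cover_rib wrist 0.79 [298.8 310.9] [ 544.2 -171.5]
   tri [ 543.5 -171.8   44.7]
tab_face side 0.61 [322.  220.8] [ 574.1 -156.9]
tab_face side 0.45 [294.2 253. ] [575.9 -12.7]
tab_face wrist 0.93 [371.2 310.8] [ 572.4 -166.5]
   tri [ 576.5 -168.5   36.3]
cover side 0.73 [339.2 227.7] [ 538.7 -181.3]
cover wrist 0.85 [280.2 286.1] [ 534.4 -173. ]
   tri [ 534.3 -170.    26.2]
```

```bash
cat >> h.py <<'E'
def box(a,b): return np.array([[x,y,z] for x in (a[0],b[0]) for y in (a[1],b[1]) for z in (a[2],b[2])],float)
PARTS=[box((-50,-38,0),(50,38,5)),box((-30,-32,-18),(46.5,32,0)),box((6,-18,5),(18,18,36)),box((-58,-20,0),(-50,20,4)),box((37,-11,5),(42,11,36))]
def render(cam,pos,yaw,tilt,m=None):
    # tilt: tab end up
    Rm=R.from_euler('zy',[yaw,-tilt]).as_matrix(); im=np.zeros((480,640),np.uint8); m=m or camera_model(cam)
    for p in PARTS:
        q=np.array([proj(cam,Rm@k+pos,m) for k in p]); cv2.fillConvexPoly(im,cv2.convexHull(q.astype(np.float32)).astype(np.int32)[:,0],1)
    return im>0
E
python3 - <<'E'
from h import *
from scipy.optimize import minimize
np.set_printoptions(precision=2,suppress=True)
o=get_obs();T=rot(o['orientation']);yaw=np.arctan2(T[1,0],T[0,0])
cams=('side','wrist');S={};M={}
for c in cams:
    get_image(c);M[c]=camera_model(c);d=silhouettes(c,'cover'); S[c]=d[0]['pixels']; print(c,[(k['conf'],k['at'],k['pixels'].sum()) for k in d[:2]])
def cost(p,c,tilt):
    pos=np.array([p[0],p[1],p[2]]); r=render(c,pos,yaw,tilt,M[c]); s=S[c]
    return np.sum(s&~r)+0.5*np.sum(r&~s)   # occlusion makes r bigger
ux=T[:,0]
for c in cams:
  for tilt in (-.1,0,.1,.2,.3):
    z0=18+18*0+ (30*np.sin(tilt) if tilt>0 else -46*np.sin(tilt)); best=(1e9,)
    for a in range(-36,-10,3):
      for b in (-6,-3,0,3,6):
        p=o['ee_pos'][:2]+ux[:2]*a+np.array([-ux[1],ux[0]])*b
        k=cost((*p,z0),c,tilt)
        if k<best[0]: best=(k,a,b,p)
    print(c,tilt,best)
E
```

```text
side [(0.86, [338.4, 232.4], np.int64(957))]
wrist [(0.87, [286.7, 263.8], np.int64(28206)), (0.74, [617.3, 438.9], np.int64(2007))]
side -0.1 (np.float64(105.5), -27, 6, array([ 527.86, -167.06]))
side 0 (np.float64(72.0), -24, 3, array([ 531.35, -169.48]))
side 0.1 (np.float64(105.5), -21, 6, array([ 533.77, -166.  ]))
side 0.2 (np.float64(143.5), -21, 6, array([ 533.77, -166.  ]))
side 0.3 (np.float64(208.0), -24, 6, array([ 530.82, -166.53]))
wrist -0.1 (np.float64(6557.0), -24, 0, array([ 531.88, -172.43]))
wrist 0 (np.float64(5294.5), -24, 0, array([ 531.88, -172.43]))
wrist 0.1 (np.float64(5789.0), -24, 0, array([ 531.88, -172.43]))
wrist 0.2 (np.float64(6292.0), -27, 0, array([ 528.93, -172.97]))
wrist 0.3 (np.float64(6855.5), -27, 3, array([ 528.4 , -170.01]))
```

Both cameras' silhouettes fit the cover standing flat at about (531.6,-171.5). I relieve the press force, let go, and rise.

Emit:
arm_command([
  [0, -1, 0, 0],
  [0, -1, 0, 0],
  [0, 0, 0, 0],
])

```text
t: 16.02
ee_pos: [552.5, -168.4, 51.8]
orientation: [-1.567, -0.142, 0.14]
ft_force: [0.4, 1.8, 6.5]
width: 35.4
```

Emit:
arm_command([
  [0, 0, 0, 0],
  [0, 0, 0, 0],
  [0, 0, 0, 0],
  [0, 0, 0, 0],
  [0, 0, 0, 0],
  [0, 0, 0, 0],
  [0, -3, 0, 0],
  [0, -8, 0, 0],
  [0, -20, 0, 0],
  [0, -35, 0, 0],
  [0, -35, 0, 0],
  [0, -30, 0, 0],
  [0, -20, 0, 0],
  [0, 0, 0, 0],
  [0, 0, 0, 0],
], gripper=100)

```text
t: 17.27
ee_pos: [552.4, -168.5, 203.9]
orientation: [-1.567, -0.143, 0.138]
ft_force: [0.2, -0.4, -1.1]
width: 87.6
```

```bash
cat > fit.py <<'E'
from h import *
import sys
from scipy.optimize import minimize
np.set_printoptions(precision=2,suppress=True)
PARTS[4]=box((44,-11,5),(49,11,36)); z0=float(sys.argv[1]); 
o=get_obs();T=rot(o['orientation']);print(o['t'],o['ee_pos'],o['ft_force'],o['width'],'tool yaw',np.arctan2(T[1,0],T[0,0]))
g=np.array([float(a) for a in sys.argv[2:5]]); im=get_image('wrist'); cv2.imwrite('pics/last.png',im)
m=camera_model('wrist'); d=silhouettes('wrist','cover'); print([(k['conf'],k['at']) for k in d[:2]]); s=d[0]['pixels']
f=lambda p: np.sum(s^render('wrist',np.array([p[0],p[1],z0]),p[2]/50,0,m))
r=minimize(f,g*[1,1,50],method='Nelder-Mead',options=dict(initial_simplex=np.array([g*[1,1,50]+k for k in ([0,0,0],[6,0,0],[0,6,0],[0,0,4])]),xatol=.1,fatol=5))
p=r.x*[1,1,1/50]; print('fit',p,'err',r.fun,'of',s.sum())
Rm=R.from_euler('z',p[2]).as_matrix()
for t,l in (('cover_rib',[12,0,26]),('tab_face',[49,0,26]),('cover_tongue',[-54,0,2])):
    for k in tip_of('wrist',t)[:1]:
        w=onz('wrist',k['at'],z0+l[2],m); print(t,k['conf'],w[:2],'fit says',(Rm@l+[p[0],p[1],z0])[:2])
rib=Rm@[12,0,26]+[p[0],p[1],z0]; print('rib',rib,'in tool',T.T@(rib-o['ee_pos']),'turn for jaws on -y:',-(p[2]-np.pi/2-np.arctan2(T[1,0],T[0,0])))
E
python3 fit.py 18 532 -171 0.17
```

```text
17.2667 [ 552.43 -168.52  203.92] [ 0.16 -0.42 -1.11] 87.61359947019982 tool yaw 0.1790149646068452
[(0.65, [291.8, 216.9])]
fit [ 524.96 -174.44    0.19] err 658.0 of 12023
cover_rib 0.62 [ 538.38 -174.94] fit says [ 536.75 -172.22]
tab_face 0.95 [ 571.64 -163.24] fit says [ 573.12 -165.39]
cover_tongue 0.68 [ 470.18 -186.04] fit says [ 471.89 -184.41]
rib [ 536.75 -172.22   44.  ] in tool [-16.52 159.87  -0.61] turn for jaws on -y: 1.5640781306700453
```

The cover stands upright and free; the fit error is 5% of the silhouette area, and its origin is near (525,-174) with yaw 0.19. I turn the jaws to the rib's ends.

Emit:
arm_command([
  [-16, 0, -0.6, 0],
  [0, 0, 0, 0.122],
  [0, 0, 0, 0.122],
  [0, 0, 0, 0.122],
  [0, 0, 0, 0.122],
  [0, 0, 0, 0.122],
  [0, 0, 0, 0.122],
  [0, 0, 0, 0.122],
  [0, 0, 0, 0.122],
  [0, 0, 0, 0.122],
  [0, 0, 0, 0.122],
  [0, 0, 0, 0.122],
  [0, 0, 0, 0.122],
  [0, 0, 0, 0.1],
  [0, 0, 0, 0],
  [0, 0, 0, 0],
])

```text
t: 18.85
ee_pos: [535.9, -171.6, 201.4]
orientation: [-1.293, 1.07, -1.068]
ft_force: [-0.5, -0.5, 1.1]
width: 87.7
```

```bash
python3 fit.py 18 525 -174 0.19
```

```text
18.85 [ 535.86 -171.65  201.42] [-0.49 -0.47  1.06] 87.68084943884982 tool yaw -1.381940899228074
[(0.83, [330.5, 228.7])]
fit [ 525.31 -174.92    0.18] err 555.0 of 12201
cover_rib 0.75 [ 536.87 -174.45] fit says [ 537.12 -172.77]
tab_face 0.73 [ 574.83 -165.32] fit says [ 573.51 -166.12]
cover_tongue 0.73 [ 471.31 -183.65] fit says [ 472.19 -184.62]
rib [ 537.12 -172.77   44.  ] in tool [  1.46 157.42   1.23] turn for jaws on -y: 0.00830517613369075
```

Emit:
arm_command([
  [1.5, 30, 1.2, 0.008],
  [0, 35, 0, 0],
  [0, 35, 0, 0],
  [0, 25, 0, 0],
  [0, 15, 0, 0],
  [0, 10, 0, 0],
  [0, 5, 0, 0],
  [0, 0, 0, 0],
  [0, 0, 0, 0],
])

```text
t: 19.85
ee_pos: [538.3, -173.2, 48.0]
orientation: [-1.288, 1.076, -1.078]
ft_force: [-0.1, -0.0, 0.3]
width: 87.8
```

Emit:
arm_command([
  [0, 0, 0, 0],
  [0, 0, 0, 0],
  [0, 0, 0, 0],
  [0, 0, 0, 0],
  [0, 0, 0, 0],
  [0, 0, 0, 0],
  [0, 0, 0, 0],
  [0, 0, 0, 0],
  [0, 0, 0, 0],
  [0, 0, 0, 0],
], gripper=0)

```text
t: 20.68
ee_pos: [537.7, -173.0, 47.3]
orientation: [-1.288, 1.077, -1.077]
ft_force: [-0.6, -0.2, 0.9]
width: 35.7
```

The grip on the rib's ends measures 35.7 mm. I lift and carry the cover over the bin.

Emit:
arm_command([
  [0, -2, 0, 0],
  [0, -4, 0, 0],
  [0, -8, 0, 0],
  [0, -14, 0, 0],
  [0, -18, 0, 0],
  [0, -20, 0, 0],
  [0, -18, 0, 0],
  [0, -10, 0, 0],
  [0, -5, 0, 0],
  [0, -1, 0, 0],
  [0, 0, 0, 0],
])

```text
t: 21.6
ee_pos: [537.5, -172.9, 147.2]
orientation: [-1.288, 1.077, -1.077]
ft_force: [-0.7, 1.2, -1.0]
width: 35.8
```

Emit:
arm_command([
  [4, 0, -2, -0.005],
  [8, 0, -3, -0.005],
  [14, 0, -5, -0.005],
  [18, 0, -6, -0.005],
  [20, 0, -6, -0.005],
  [20, 0, -6, -0.005],
  [20, 0, -6, -0.005],
  [20, 0, -6, 0],
  [18, 0, -6, 0],
  [14, 0, -5, 0],
  [8, 0, -2, 0],
  [3, 0, -1, 0],
  [0, 0, 0, 0],
  [0, 0, 0, 0],
])

```text
t: 22.77
ee_pos: [518.2, -346.8, 147.0]
orientation: [-1.302, 1.052, -1.05]
ft_force: [0.3, 0.4, -2.0]
width: 36.0
```

Run:
```python
from h import *
np.set_printoptions(precision=2,suppress=True)
o=get_obs();T=rot(o['orientation']);yaw=np.arctan2(T[1,0],T[0,0]);print(o['t'],o['ee_pos'],o['ft_force'],o['moment'],o['width'],'jaw yaw+90',yaw+np.pi/2)
w=get_image('wrist'); s=get_image('side'); cv2.imwrite('pics/w9.png',w); m=camera_model('wrist')
PARTS[4]=box((44,-11,5),(49,11,36))
for c in ('wrist','side'):
  M=camera_model(c)
  for k in silhouettes(c,'cover')[:1]:
    S=k['pixels']
    for tilt in (-.15,-.08,0,.08,.15):
      best=(1e9,)
      Ry=R.from_euler('zy',[yaw+np.pi/2,-tilt]).as_matrix()
      for dx in (-3,0,3):
        for dz in (-3,0,3):
          pos=o['ee_pos']-Ry@[12.5+dx,0,29.3+dz]
          r=render(c,pos,yaw+np.pi/2,tilt,M); e=np.sum(S^r); best=min(best,(e,dx,dz))
      print(c,k['conf'],S.sum(),tilt,best)
for c in ('wrist','top'):
  if c=='top': get_image(c)
  for t in ('empty_bin','empty_bin_in'):
    for k in tip_of(c,t)[:2]: print(c,t,k['conf'],k['at'],onz(c,k['at'],0 if t=='empty_bin' else 3)[:2])
b=cv2.resize(s[150:270,310:430],(400,400),interpolation=cv2.INTER_CUBIC)
cv2.imwrite('pics/d6.png',np.hstack([w[60:460,130:530],b]))
```

```text
22.7667 [ 518.23 -346.82  146.99] [ 0.32  0.4  -1.95] [ 0.03 -0.    0.  ] 35.9974595470216 jaw yaw+90 0.21296358794392023
wrist 0.97 25044 -0.15 (np.int64(17282), -3, 3)
wrist 0.97 25044 -0.08 (np.int64(15297), -3, 3)
wrist 0.97 25044 0 (np.int64(14695), 0, 3)
wrist 0.97 25044 0.08 (np.int64(15244), 3, 0)
wrist 0.97 25044 0.15 (np.int64(16136), 3, -3)
side 0.77 696 -0.15 (np.int64(292), -3, 3)
side 0.77 696 -0.08 (np.int64(275), -3, 0)
side 0.77 696 0 (np.int64(270), -3, 0)
side 0.77 696 0.08 (np.int64(276), -3, 0)
side 0.77 696 0.15 (np.int64(312), 0, 0)
top empty_bin 0.42 [318.6, 204.1] [576.35  22.72]
```

The cover hangs level (tilt about 0 in both cameras), aligned to within 0.006 rad of the bin. I correct 3.4 mm along the bin and lower.

Emit:
arm_command([
  [0, 0, -2, -0.003],
  [0, 0, -1.5, -0.003],
  [0, 5, 0, 0],
  [0, 12, 0, 0],
  [0, 16, 0, 0],
  [0, 16, 0, 0],
  [0, 14, 0, 0],
  [0, 10, 0, 0],
  [0, 6, 0, 0],
  [0, 4, 0, 0],
  [0, 2, 0, 0],
  [0, 0, 0, 0],
  [0, 0, 0, 0],
])

```text
t: 24.3
ee_pos: [515.3, -348.4, 62.8]
orientation: [-1.305, 1.046, -1.047]
ft_force: [-0.6, 0.1, -2.0]
width: 35.8
```

Emit:
arm_command([
  [0, 1.5, 0, 0],
  [0, 1.5, 0, 0],
  [0, 1.5, 0, 0],
  [0, 1.5, 0, 0],
  [0, 1.5, 0, 0],
  [0, 1.5, 0, 0],
  [0, 0, 0, 0],
])

```text
t: 24.88
ee_pos: [514.8, -348.0, 52.9]
orientation: [-1.305, 1.047, -1.046]
ft_force: [0.6, -0.0, -1.3]
width: 35.6
```

Emit:
arm_command([
  [0, 1, 0, 0],
  [0, 1, 0, 0],
  [0, 1, 0, 0],
  [0, 0.6, 0, 0],
  [0, 0, 0, 0],
])

```text
t: 25.3
ee_pos: [515.0, -348.2, 50.3]
orientation: [-1.305, 1.047, -1.047]
ft_force: [-0.9, 0.7, 5.2]
width: 35.5
```

The cover touches the floor at exactly the expected height, with +5 N. I open only partway inside the bin and rise.

Emit:
arm_command([
  [0, 0, 0, 0],
  [0, 0, 0, 0],
  [0, 0, 0, 0],
  [0, 0, 0, 0],
  [0, 0, 0, 0],
], gripper=63)

```text
t: 25.72
ee_pos: [515.0, -348.2, 49.6]
orientation: [-1.305, 1.047, -1.047]
ft_force: [0.0, -0.3, -1.1]
width: 55.5
```

Emit:
arm_command([
  [0, -3, 0, 0],
  [0, -8, 0, 0],
  [0, -16, 0, 0],
  [0, -25, 0, 0],
  [0, -30, 0, 0],
  [0, -35, 0, 0],
  [0, -35, 0, 0],
  [0, -30, 0, 0],
  [0, -15, 0, 0],
  [0, 0, 0, 0],
  [0, 0, 0, 0],
])

```text
t: 26.63
ee_pos: [515.2, -348.3, 247.9]
orientation: [-1.305, 1.045, -1.048]
ft_force: [0.0, -0.1, -1.0]
width: 55.4
```

```bash
python3 fit.py 21 502.6 -350 0.219
python3 - <<'E'
from h import *
np.set_printoptions(precision=1,suppress=True)
get_image('top')
for t in ('float','camshaft','piston','jar','plug_socket'):
    for d in tip_of('top',t)[:2]: print(t,round(d['conf'],2),np.array(d['at']))
w=cv2.imread('pics/last.png'); s=get_image('side')
cv2.imwrite('pics/f.png',np.hstack([w[60:460,130:530],cv2.resize(s[140:400,180:440],(400,400))]))
E
```

```text
26.6333 [ 515.2  -348.32  247.91] [ 0.03 -0.11 -1.01] 55.4066566034494 tool yaw -1.3520181122686497
[(0.56, [328.2, 222.3])]
fit [ 501.38 -349.92    0.21] err 509.0 of 9630
cover_rib 0.64 [ 514.88 -349.84] fit says [ 513.1  -347.37]
tab_face 0.59 [ 548.77 -337.29] fit says [ 549.26 -339.52]
cover_tongue 0.66 [ 448.33 -360.68] fit says [ 448.61 -361.39]
rib [ 513.1  -347.37   47.  ] in tool [ -1.72 200.91  -2.16] turn for jaws on -y: 0.004793779123331232
float 0.91 [162.7 227. ]
camshaft 0.89 [274.  267.9]
piston 0.64 [236.4 152.6]
jar 0.65 [435.2 153. ]
plug_socket 0.57 [242.6 243. ]
plug_socket 0.29 [503.5 228.6]
```

View pics/f.png

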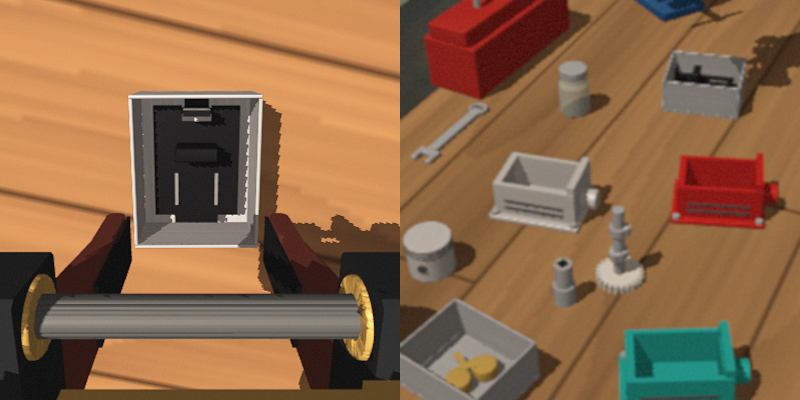

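The final picture shows the cover flat in the bin, rib up and clear of all walls. The housing is open, and the float, camshaft, piston, jar and socket are where they were. I hand the job in.

```bash
python3 -c "
from workcell import *
print(get_obs()['t'],close_job())"
```

```text
the job is handed in; nothing more can be done
27.2333 None
```

The cover now lies flat in the empty bin, rib up, and I handed the job in at 27.2 s with the gripper clear above it.

I pinched the tab against the rib until it was fully in (35.2 mm over both). Then I swung the tab end up about 0.3 rad and drew the tongue out of its slot. I set the cover down upright on clear counter and let go. I took it again by the rib's ends (35.7 mm), laid it on the bin floor and released it there.

- **Placement:** The cover touched the bin floor at the expected height with about 5 N. The last wrist view puts its origin at (501, -350) mm and its yaw within about 0.01 rad of the bin's, with no wall touched.
- **Other things:** The float, camshaft, piston, jar and socket are within about 4 pixels of their first positions in the top view, which is about the network's own scatter.
- **Forces:** The highest wrist force in any reading was about 16 N.
- **Checks that disagreed:** With the cover on the counter and still gripped, triangulated network points put heights off by up to 10 mm. The silhouette fits from two cameras both said it stood flat, and I went by those. The last top view also gave a weak false "plug_socket" (0.29) at the bin. The real socket showed in its place.

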